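Show a stapler's sides to the inspection camera

TASK

Pick up the stapler and hold it level above the middle of the round pad of the inspection stand, about as high as the lens, so that the stapler's left side squarely faces the lens; then turn it there to show its nose, and then its right side, pausing a good second at each. Left and right are the stapler's own, as seen from behind its hinge looking towards the nose. Finally set it down upright on the middle of the pad - do not drop it - and let go.

Things in the scene. Friction and masses are not known exactly. Their poses are not given: they have to be found in the camera images.
- stapler_mid (a point): Centre of the loose desk stapler (34 wide, 136 long, 48 mm high, 0.22 kg; red upper arm on a dark base), at mid-length, 24 mm above its underside. z up, -y to the nose, +y to the hinge end (upright cheeks), +x to its left side, -x to its right. The arm does not open; grip across it at mid-length: 22 mm wide from 32 to 48 mm above the underside, 16 mm from 18 to 30 mm. Base 34 mm wide, 10 mm high.
- stapler_nose (a point): Front end of the stapler (the nose, where staples come out), 68 mm from the centre point at the same height; axes as there. At the start it stands on the table, nose pointing away from the robot, within about 60 degrees of straight ahead.
- pad (a point): Middle of the top of the round grey felt pad, 156 mm across, of the inspection stand, which is fixed to the table; the top is 6 mm above the table. x points level towards the camera lens, z up, y to the left of someone looking at the lens. The stand is turned up to 17 degrees either way; the camera is always beyond the pad as seen from the robot.
- lens (a point): Front of the lens of the small grey camera (52 mm wide, 40 mm high, its top 108 mm above the table) on a post at the far edge of the stand; the lens is 127 mm from the pad's middle and 88 mm above the table, and looks level over the pad. Axes as for the pad.

How it is judged:
On the way, in this order (a step that is already met when the one before it is completed fails the run):
1. the stapler is held level above the pad with its left side facing the lens (horizontal distance between stapler_mid and pad below 0.03 m and z of stapler_mid in the frame of pad between 0.045 and 0.16 m and angle between stapler_mid's own z axis and vertical below 0.25 rad and angle between the y axis of stapler_mid and the y axis of pad, either way round below 0.26 rad and y of stapler_nose in the frame of pad below -0.03 m), for 0.5 s.
2. then with its nose facing the lens (horizontal distance between stapler_mid and pad below 0.03 m and z of stapler_mid in the frame of pad between 0.045 and 0.16 m and angle between stapler_mid's own z axis and vertical below 0.25 rad and angle between the y axis of stapler_mid and the x axis of pad, either way round below 0.26 rad and x of stapler_nose in the frame of pad above 0.03 m), for 0.5 s.
3. then with its right side facing the lens (horizontal distance between stapler_mid and pad below 0.03 m and z of stapler_mid in the frame of pad between 0.045 and 0.16 m and angle between stapler_mid's own z axis and vertical below 0.25 rad and angle between the y axis of stapler_mid and the y axis of pad, either way round below 0.26 rad and y of stapler_nose in the frame of pad above 0.03 m), for 0.5 s.
At the end, for the whole second after the job is handed in: The stapler stands at rest, upright (within 8 degrees) and released on the pad, its centre within 30 mm of the pad's middle. Each side was shown for 0.5 s, square within 15 degrees and level within 14, centred within 30 mm, the centre 45 to 160 mm above the pad (horizontal distance between stapler_mid and pad below 0.03 m and z of stapler_mid in the frame of pad between 0.016 and 0.032 m and angle between stapler_mid's own z axis and vertical below 0.15 rad and linear speed of stapler below 0.02 m/s and contact force between stapler and the fingers below 0.1 N); the robot touches nothing.
It fails at once if the stapler is let go over the pad while its underside is more than 12 mm above it (dropped) (horizontal distance between stapler_mid and pad below 0.08 m and z of stapler_mid in the frame of pad above 0.036 m and contact force between stapler and the fingers below 0.1 N).
It also fails if it takes over 48 s, if anything falls off the work surface, if the arm or the gripper's body presses on something with over 40 N, if the wrist force passes 120 N, or if a joint passes its speed limit or range.

ROBOT

A 6-joint arm with a two-finger parallel gripper is mounted at the origin on a cart in front of the work surface, level with it; the furniture and walls round the work are solid. World frame = base frame: x ahead of the robot, y to its left, z up, the work surface at z = 0. Lengths are in m, angles in rad, forces in N, time in s.
With the tool pointing down it reaches from about 0.35 to 0.875 m from the base axis. Payload 15.5 kg.
Tool frame: the origin (TCP) lies at the centre of the arm's flange, where the gripper is bolted on; the fingertips stand 173 mm ahead of it and the grasp point (between the pads) lies 155 mm ahead of it (arm.pinch_z is the distance from the TCP to the grasp point, in m); z points along the fingers, y is the line along which they close (so a half turn about z gives the same grasp; the last joint's range is limited). The gripper opens to 85 mm and grips with 20 to 120 N. Pads are 22 mm wide; open, the fingers measure 114 mm over their backs; the gripper's body (76 mm by 85 mm) begins 54 mm behind the grasp point. The pads swing forward as they close: fully open they stand 13 mm farther back than shut.
Start: joints at [1.232, 0.494, 1.345, -0, 1.302, -0.096], TCP at [0.15, 0.607, 0.405] pointing down, gripper open.
Joint ranges: [-2.91, 2.91], [-0.82, 2.16], [0.22, 2.67], [-1.22, 4.37], [0.12, 2.79], [-3.08, 3.08]. Speed limits (rad/s): [1.89, 1.89, 2.57, 3.01, 3.01, 3.01].

INTERFACE

Orientations are given as a unit quaternion [x, y, z, w].
In Python, from station import arm, grab_frame, order, spotter gives the robot as it stands. The module is installed in compiled form; this text tells all that it offers.
- The arm moves only by the tool carry_out, never from a script. Its argument "moves" is one flat list of numbers, 4 for each row, row after row: the shift along the world's x, y, z in cm, then the turn about the world's z in rad. A call has 1 to 5 rows; each row shifts and turns the commanded pose from where the row before left it; what a row does not reach is not made up. A row lasts 1/8 s, in which the tool goes at most 62.5 mm and 10.7 degrees, less where a joint would pass 70% of its speed; a pose out of reach is approached as far as the arm can. A call with a gripper value outside its range is refused whole. "grip" is the opening, from -1 (shut) to 1 (fully open), so that 0 is half open, set as the call begins (left out, the last holds). The fingers move at their own pace and stop on an object; "squeeze" is the grip in N (left out, the last holds). Time passes only in rows, so rows that do not move let the fingers close. It gives the time, the measured TCP pose, the force, the opening and the grip force at its end, in the units of the state.
- arm.observe(): the state, without advancing time (a new reading comes with each control period).
- grab_frame(name): name is "scene" or "top"; returns a dict with "image" (420x560x3 uint8, blue, green, red), "depth" (420x560 float32, m along the optical axis (not along the pixel's ray), 0 where there is no reading), "camera_matrix" (3x3 intrinsics, pixels), "xyz" and "attitude" of the camera in the world. Camera axes: x right, y up, looking along -z (the intrinsics and any distortion apply to the point x, -y, -z); pixel columns grow to the right and rows downward; lengths in m; the calibration is good to about 2 mm. A picture is of the moment at which its call begins.
- order.job_done(): hands the job in; it is judged then, once.
Trained networks look in a picture, given as the dict that the camera call returned (one of the last four; its "shot" number tells which), for a name from the list of things; names that differ only in an ending like _2 or _b are one class to them, and where a whole thing is asked for, a point or a joint stands for the part that bears it (a point fixed in the world has none). Each returns a list of dicts, best first, with "confidence" (0 to 1); they miss things now and then, are a little off and sometimes report something else, mostly with a low value. They report only what shows in the picture. A call takes as long as a camera call.
- spotter.find_in(picture, name): "centre" ([x, y, z] in m, in the coordinates of the camera as it stood for that picture, good to about 4 mm: the middle of the surface that is visible of it).
- spotter.masks_of(picture, name): "mask" (420x560 bool, what is visible of it).
- spotter.tip_of(picture, name): "centre" ([x, y, z] in m, in the coordinates of the camera as it stood for that picture, good to about 4 mm: a listed point, or the origin of a listed thing).
The state is a dict: "time_s": time; "joints": joint angles; "joint_vel": joint speeds; "joint_efforts": joint torques, N m; "eef_pos": TCP position; "orientation": TCP orientation; "contact_force": force on the tool from outside, world axes, zero at the start; "moment": the same for the moment, N m; "width": opening from 0.0 (shut) to 1.0 (fully open); "finger_force": force on a finger pad.
Only numpy, scipy, OpenCV 4.12 (cv2) and the standard library are available. Lean on these libraries where they do the work, as an engineer would, in place of code of your own. Each camera call takes 0.05 s, during which the arm holds its last target. There are 200 camera calls.

## Working session

There is one attempt and no reset: what is moved stays moved. The work goes in short steps, Python scripts to look and compute and a tool call to move; the robot and the scene stay as the last step left them, time stands still between calls to the robot, and variables do not carry over. Pictures are saved under pics/ and viewed, at most 10 in all, crops included, and the job is handed in when it is done.

Besides the shell and the picture viewer there is one more tool, called after ">>>" in YAML: its name, and indented under it one key for each argument. carry_out: Moves the arm, as the interface text tells. Its arguments: {"type":"object","properties":{"moves":{"type":"array","items":{"type":"number"}},"grip":{"type":"number"},"squeeze":{"type":"number"}},"required":["moves"]}

```bash
mkdir -p pics; cat > h.py <<'E'
import numpy as np, cv2
from scipy.spatial.transform import Rotation as R
from station import arm, grab_frame, order, spotter
def W(f,p): return R.from_quat(f["attitude"]).apply(p)+np.array(f["xyz"])
def tips(f,names):
    for n in names:
        for d in spotter.tip_of(f,n)[:2]: print(n,round(d["confidence"],2),W(f,d["centre"]).round(4))
def cloud(f,m):
    v,u=np.nonzero(m&(f["depth"]>0)); z=f["depth"][v,u]; K=np.array(f["camera_matrix"])
    return W(f,np.c_[(u-K[0,2])/K[0,0]*z,-(v-K[1,2])/K[1,1]*z,-z])
E
python3 - <<'E'
from h import *
s=arm.observe(); print(s["eef_pos"],s["orientation"],s["width"],s["time_s"])
ims=[]
for c in("scene","top"):
    f=grab_frame(c); print(c,f["xyz"],f.keys()); tips(f,["stapler_mid","stapler_nose","pad","lens"])
    ims.append(f["image"])
    for n in("stapler_mid",):
        for d in spotter.masks_of(f,n)[:1]:
            p=cloud(f,d["mask"]); p=p[p[:,2]>.012]; r=cv2.minAreaRect(p[:,:2].astype(np.float32)*1000); print(n,d["confidence"],r,p[:,2].max())
cv2.imwrite("pics/a.png",cv2.resize(np.hstack(ims),(800,300)))
E
```

```text
[0.15019631 0.60655055 0.40406907] [ 1.21077121e-01  9.92642911e-01 -6.02521185e-04 -1.38136222e-04] 0.9978492533914085 0.0
scene [ 0.03158296 -0.25673462  0.70626498] dict_keys(['image', 'depth', 'camera_matrix', 'xyz', 'attitude', 'shot'])
stapler_mid 0.77 [ 0.5777 -0.0752  0.0256]
stapler_nose 0.67 [ 0.5382 -0.0147  0.0238]
pad 0.65 [0.4963 0.1153 0.0059]
lens 0.55 [0.6187 0.0927 0.0914]
stapler_mid 0.67 ((574.68017578125, -75.54594421386719), (27.694974899291992, 132.58737182617188), 33.675628662109375) 0.05093830187239956
top [0.46895065 0.04658802 0.95191866] dict_keys(['image', 'depth', 'camera_matrix', 'xyz', 'attitude', 'shot'])
stapler_mid 0.77 [ 0.5728 -0.0697  0.0218]
stapler_nose 0.68 [ 0.5363 -0.016   0.0285]
pad 0.59 [0.4921 0.1221 0.0039]
lens 0.88 [0.615  0.0917 0.0879]
stapler_mid 0.69 ((573.7491455078125, -71.70237731933594), (32.25288391113281, 131.75294494628906), 34.107608795166016) 0.053289179350500926
```

View pics/a.png

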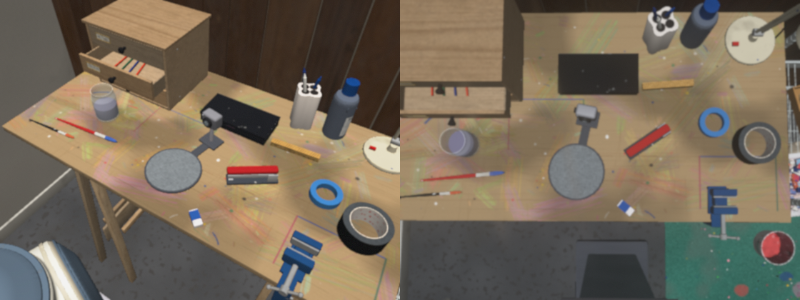

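```bash
python3 - <<'E'
from h import *
ims=[]
for c in("scene","top"):
    f=grab_frame(c)
    m=spotter.masks_of(f,"stapler_mid")[0]["mask"]; v,u=np.nonzero(m); a,b=int(v.mean()),int(u.mean())
    ims.append(cv2.resize(f["image"][a-35:a+35,b-45:b+45],(400,311),interpolation=cv2.INTER_CUBIC)); print(a,b)
    p=cloud(f,m); d=np.array([.55,-.83]); s=(p[:,:2]-[.574,-.0725])@d
    for lo in np.arange(-.075,.075,.015):
        q=p[(s>=lo)&(s<lo+.015)]; print(lo.round(3),len(q), q[:,2].max().round(3) if len(q) else 0)
cv2.imwrite("pics/b.png",np.hstack(ims))
E
```

```text
244 352
-0.075 49 0.049
-0.06 224 0.05
-0.045 213 0.052
-0.03 225 0.05
-0.015 223 0.05
0.0 225 0.05
0.015 215 0.05
0.03 220 0.05
0.045 205 0.051
0.06 92 0.049
197 346
-0.075 57 0.05
-0.06 134 0.052
-0.045 129 0.051
-0.03 137 0.051
-0.015 131 0.052
0.0 131 0.051
0.015 136 0.053
0.03 148 0.051
0.045 139 0.052
0.06 30 0.049
```

View pics/b.png

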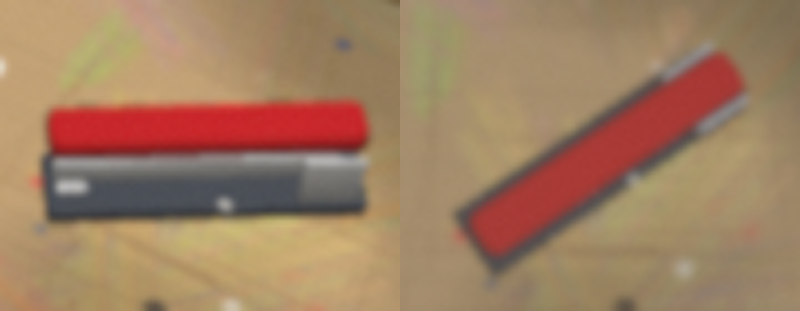

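The upright grey cheeks flank the red arm at its far-right end: scene crop (340,185), top crop (720,90). The base's lip shows at the near-left end (50,185 / 475,235). So the nose points near-left, at a heading of about 124°. The network agrees with this, but the text's "away from the robot" does not. I'll check again once it is lifted. Now moving above it with the grasp yaw that leaves joint range for the turns.

>>> carry_out:
  moves: [2.8,-4.5,0,-0.18,2.8,-4.5,0,-0.18,2.8,-4.5,0,-0.18,2.8,-4.5,0,-0.18,2.8,-4.5,0,-0.18]
  grip: 0.2
  squeeze: 50

```text
time_s: 1.42
eef_pos: [0.2909, 0.3802, 0.4049]
orientation: [0.543, 0.84, 0.0, 0.0]
contact_force: [1.3, 0.6, 0.2]
width: 0.597
finger_force: 0.0
```

>>> carry_out:
  moves: [2.8,-4.5,0,-0.18,2.8,-4.5,0,-0.18,2.8,-4.5,0,-0.18,2.8,-4.5,0,-0.18,2.8,-4.5,0,-0.18]

```text
time_s: 2.05
eef_pos: [0.431, 0.1551, 0.4049]
orientation: [0.854, 0.52, 0.0, 0.0]
contact_force: [1.9, 1.5, 0.3]
width: 0.6
finger_force: 0.0
```

>>> carry_out:
  moves: [2.8,-4.5,0,-0.18,2.8,-4.5,0,-0.18,2.8,-4.5,0,-0.18,2.8,-4.5,0,-0.18,2.8,-4.5,0,-0.18]

```text
time_s: 2.68
eef_pos: [0.571, -0.07, 0.4048]
orientation: [0.995, 0.096, 0.0, -0.0]
contact_force: [0.6, 1.1, -0.4]
width: 0.599
finger_force: 0.0
```

>>> carry_out:
  moves: [0,0,0,-0.18,0,0,0,-0.18,0,0,0,-0.18,0,0,0,-0.18,0,0,0,-0.18]

```text
time_s: 3.3
eef_pos: [0.5703, -0.0683, 0.4047]
orientation: [0.938, -0.346, 0.0, -0.0]
contact_force: [0.3, 0.2, 0.8]
width: 0.599
finger_force: 0.0
```

>>> carry_out:
  moves: [0,0,-4,-0.14,0,0,-4,-0.14]

```text
time_s: 3.55
eef_pos: [0.5703, -0.0684, 0.3241]
orientation: [0.881, -0.473, 0.001, -0.0]
contact_force: [-0.3, 0.1, -0.8]
width: 0.605
finger_force: 0.0
```

>>> carry_out:
  moves: [0.4,-0.5,-4,0,0,0,-4,0,0,0,-3,0,0,0,-2.1,0,0,0,0,0]

```text
time_s: 4.18
eef_pos: [0.5739, -0.0732, 0.1925]
orientation: [0.882, -0.471, -0.001, 0.0]
contact_force: [-1.3, -0.6, 0.2]
width: 0.598
finger_force: 0.0
```

>>> carry_out:
  moves: [0,0,0,0,0,0,0,0,0,0,0,0,0,0,0,0,0,0,0,0]
  grip: -1
  squeeze: 60

```text
time_s: 4.8
eef_pos: [0.5747, -0.0734, 0.1948]
orientation: [0.882, -0.471, 0.001, -0.0]
contact_force: [-0.3, 0.1, 8.5]
width: 0.248
finger_force: 59.2
```

>>> carry_out:
  moves: [0,0,0,0,0,0,0,0,0,0,0,0]

```text
time_s: 5.18
eef_pos: [0.5747, -0.0734, 0.1948]
orientation: [0.882, -0.471, 0.001, -0.0]
contact_force: [-0.6, 0.5, 8.2]
width: 0.245
finger_force: 59.2
```

>>> carry_out:
  moves: [0,0,2,0,0,0,3,0,0,0,3,0,0,0,4,0,0,0,0,0]

```text
time_s: 5.8
eef_pos: [0.5749, -0.0734, 0.3168]
orientation: [0.882, -0.471, 0.003, -0.001]
contact_force: [0.6, 0.0, -1.1]
width: 0.247
finger_force: 59.2
```

```bash
python3 - <<'E'
from h import *
ims=[]
for c in("scene","top"):
    f=grab_frame(c); print(c,f["xyz"]); tips(f,["stapler_mid","stapler_nose","pad","lens"])
    for n in("stapler_mid","pad"):
        for d in spotter.masks_of(f,n)[:1]:
            p=cloud(f,d["mask"])
            if n=="pad":
                p=p[(p[:,2]<.015)&(np.hypot(p[:,0]-.494,p[:,1]-.118)<.09)]; print(n,cv2.minEnclosingCircle(p[:,:2].astype(np.float32)))
            else:
                r=cv2.minAreaRect(p[:,:2].astype(np.float32)*1000); print(n,d["confidence"],r,p[:,2].max())
                if c=="scene":
                    v,u=np.nonzero(d["mask"]);a,b=int(v.mean()),int(u.mean()); cv2.imwrite("pics/c.png",cv2.resize(f["image"][a-50:a+50,b-65:b+65],(780,600),interpolation=cv2.INTER_CUBIC))
print(arm.observe()["joints"])
E
```

```text
scene [ 0.03158296 -0.25673462  0.70626498]
stapler_mid 0.68 [ 0.5794 -0.0776  0.1447]
stapler_nose 0.76 [ 0.5377 -0.0171  0.1433]
pad 0.97 [0.4951 0.1131 0.0075]
lens 0.92 [0.6183 0.0878 0.0901]
stapler_mid 0.83 ((649.8222045898438, -57.71270751953125), (270.59869384765625, 171.89617919921875), 22.996461868286133) 0.2346714647839529
pad ((0.5005807876586914, 0.1183427944779396), 0.08385983109474182)
top [0.46895065 0.04658802 0.95191866]
stapler_mid 0.62 [ 0.5732 -0.0694  0.1404]
pad 0.68 [0.4921 0.1228 0.0035]
lens 0.86 [0.6154 0.0894 0.0903]
stapler_mid 0.61 ((553.598876953125, -71.07553100585938), (13.157103538513184, 34.47174072265625), 6.3916473388671875) 0.16814309742855715
pad ((0.4986974000930786, 0.11891713738441467), 0.0855761468410492)
[-2.30177995e-01  5.32526847e-01  1.56552807e+00  1.00742806e-05
  1.04371383e+00  2.32183148e+00]
```

View pics/c.png

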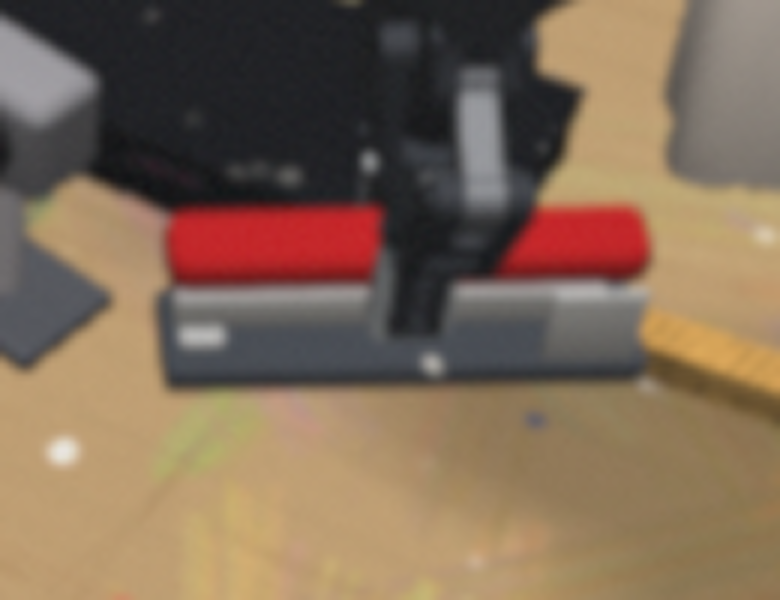

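The view now shows the hinge cheeks at right (600,320) and the anvil plate at the front left (200,335). The nose is confirmed at the left end, and the stapler is held level at mid-length. Now to the pad, left side to the lens.

>>> carry_out:
  moves: [-1.6,3.8,0,0.18,-1.6,3.8,0,0.18,-1.6,3.8,0,0.18,-1.6,3.8,0,0.18,-1.7,3.9,0,0.18]

```text
time_s: 7.12
eef_pos: [0.4927, 0.1188, 0.3138]
orientation: [0.999, -0.038, 0.0, -0.0]
contact_force: [0.2, -0.8, -2.2]
width: 0.246
finger_force: 59.2
```

>>> carry_out:
  moves: [0,0,-1.1,0.18,0,0,-1.1,0.18,0,0,-1.1,0.18,0,0,-1.1,0.18,0,0,-1.1,0.18]

```text
time_s: 7.75
eef_pos: [0.4933, 0.1177, 0.2584]
orientation: [0.916, 0.401, 0.0, 0.0]
contact_force: [-0.7, 0.0, -1.8]
width: 0.249
finger_force: 59.2
```

>>> carry_out:
  moves: [0,0,0,0.18,0,0,0,0.18,0,0,0,0.18,0,0,0,0,0,0,0,0]

```text
time_s: 8.38
eef_pos: [0.4933, 0.1177, 0.2587]
orientation: [0.779, 0.627, 0.0, 0.0]
contact_force: [-0.2, -0.4, -1.7]
width: 0.244
finger_force: 59.2
```

```bash
python3 - <<'E'
from h import *
s=arm.observe(); q=s["orientation"]; print(s["eef_pos"],"psi",np.degrees(2*np.arctan2(q[1],q[0]))-90)
ims=[]
for c in("scene","top"):
    f=grab_frame(c); print(c); tips(f,["stapler_mid","stapler_nose","pad","lens"]); ims.append(f["image"][100:310,170:450])
cv2.imwrite("pics/d.png",cv2.resize(np.hstack(ims),(800,300)))
E
```

```text
[0.4932985  0.11769324 0.25869242] psi -12.39661251318708
scene
stapler_mid 0.96 [0.4955 0.1204 0.0877]
stapler_nose 0.88 [0.4789 0.0557 0.0861]
pad 0.6 [0.4965 0.1163 0.006 ]
lens 0.95 [0.6202 0.09   0.0906]
top
lens 0.9 [0.6153 0.0929 0.0873]
```

View pics/d.png

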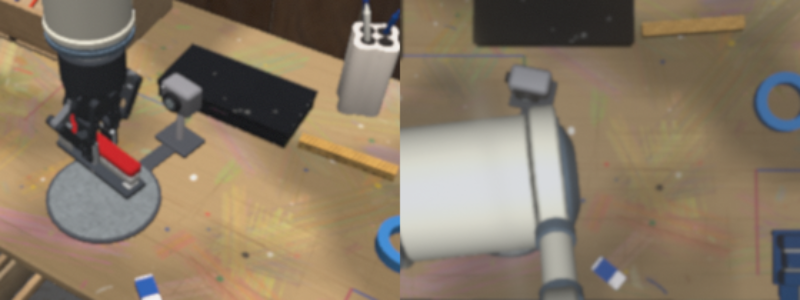

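The left view is centred: the stapler's nose is at (130,185) and the lens at (170,100). The stapler is level and square to the lens. Holding here, then showing the nose and then the right side.

>>> carry_out:
  moves: [0,0,0,0,0,0,0,0,0,0,0,0,0,0,0,0,0,0,0,0]

```text
time_s: 9.5
eef_pos: [0.4933, 0.1177, 0.2587]
orientation: [0.778, 0.628, -0.0, -0.0]
contact_force: [-0.1, -0.1, -1.9]
width: 0.245
finger_force: 59.2
```

>>> carry_out:
  moves: [0,0,0,0,0,0,0,0,0,0,0,0,0,0,0,0,0,0,0,0]

```text
time_s: 10.12
eef_pos: [0.4933, 0.1177, 0.2587]
orientation: [0.778, 0.628, -0.0, -0.0]
contact_force: [0.4, -0.6, -1.4]
width: 0.247
finger_force: 59.2
```

>>> carry_out:
  moves: [0,0,0,0.17,0,0,0,0.17,0,0,0,0.17,0,0,0,0.17,0,0,0,0.17]

```text
time_s: 10.75
eef_pos: [0.4932, 0.1177, 0.2587]
orientation: [0.447, 0.894, -0.0, -0.0]
contact_force: [0.6, -0.3, -2.4]
width: 0.242
finger_force: 59.2
```

>>> carry_out:
  moves: [0,0,0,0.18,0,0,0,0.18,0,0,0,0.18,0,0,0,0.18,0,0,0,0]

```text
time_s: 11.38
eef_pos: [0.4933, 0.1177, 0.2587]
orientation: [0.107, 0.994, -0.0, 0.0]
contact_force: [-0.5, 0.1, -1.7]
width: 0.245
finger_force: 59.2
```

>>> carry_out:
  moves: [0,0,0,0,0,0,0,0,0,0,0,0,0,0,0,0,0,0,0,0]

```text
time_s: 12.0
eef_pos: [0.4933, 0.1177, 0.2587]
orientation: [0.106, 0.994, -0.0, -0.0]
contact_force: [0.5, 0.5, -2.3]
width: 0.249
finger_force: 59.2
```

>>> carry_out:
  moves: [0,0,0,0,0,0,0,0,0,0,0,0,0,0,0,0,0,0,0,0]

```text
time_s: 12.62
eef_pos: [0.4933, 0.1177, 0.2587]
orientation: [0.106, 0.994, 0.0, -0.0]
contact_force: [0.7, -0.5, -1.7]
width: 0.248
finger_force: 59.2
```

```bash
python3 - <<'E'
from h import *
s=arm.observe(); q=s["orientation"]; print(s["eef_pos"],"psi",np.degrees(2*np.arctan2(q[1],q[0]))-90,s["joints"])
f=grab_frame("scene"); tips(f,["stapler_mid","stapler_nose","pad","lens"])
E
```

```text
[0.49326913 0.11766374 0.25866908] psi 77.80574627534546 [ 1.16358907e-01  5.35418630e-01  1.79049638e+00  1.06919146e-05
  8.15706461e-01 -1.24161487e+00]
stapler_mid 0.93 [0.4946 0.1187 0.0845]
stapler_nose 0.76 [0.5566 0.1044 0.0876]
pad 0.85 [0.4975 0.1144 0.0078]
lens 0.79 [0.619  0.0892 0.0891]
lens 0.38 [0.4929 0.1139 0.0869]
```

>>> carry_out:
  moves: [0,0,0,0.17,0,0,0,0.17,0,0,0,0.17,0,0,0,0.17,0,0,0,0.17]

```text
time_s: 13.5
eef_pos: [0.4932, 0.1177, 0.2587]
orientation: [-0.316, 0.949, -0.0, -0.0]
contact_force: [0.5, -1.0, -2.3]
width: 0.245
finger_force: 59.2
```

>>> carry_out:
  moves: [0,0,0,0.18,0,0,0,0.18,0,0,0,0.18,0,0,0,0.18,0,0,0,0]

```text
time_s: 14.12
eef_pos: [0.4933, 0.1177, 0.2587]
orientation: [-0.627, 0.779, -0.0, 0.0]
contact_force: [0.4, -0.1, -1.8]
width: 0.246
finger_force: 59.2
```

>>> carry_out:
  moves: [0,0,0,0,0,0,0,0,0,0,0,0,0,0,0,0,0,0,0,0]

```text
time_s: 14.75
eef_pos: [0.4933, 0.1177, 0.2587]
orientation: [-0.628, 0.779, 0.0, -0.0]
contact_force: [0.8, 0.2, -2.1]
width: 0.245
finger_force: 59.2
```

>>> carry_out:
  moves: [0,0,0,0,0,0,0,0,0,0,0,0,0,0,0,0,0,0,0,0]

```text
time_s: 15.38
eef_pos: [0.4933, 0.1177, 0.2587]
orientation: [-0.628, 0.778, 0.0, -0.0]
contact_force: [0.1, -0.2, -1.8]
width: 0.246
finger_force: 59.2
```

```bash
python3 - <<'E'
from h import *
s=arm.observe(); q=s["orientation"]; print(s["eef_pos"],"psi",np.degrees(2*np.arctan2(q[1],q[0]))-90)
f=grab_frame("scene"); tips(f,["stapler_mid","stapler_nose","pad","lens"])
E
```

```text
[0.49325416 0.1176661  0.25866972] psi 167.76325097177192
stapler_mid 0.79 [0.4973 0.1147 0.0857]
stapler_nose 0.81 [0.509  0.183  0.0841]
pad 0.68 [0.4966 0.1156 0.0061]
lens 0.71 [0.4972 0.1135 0.0047]
lens 0.55 [0.6204 0.0909 0.0881]
```

>>> carry_out:
  moves: [0,0,-1.5,0,0,0,-1.5,0,0,0,-1,0,0,0,-0.7,0,0,0,-0.5,0]

```text
time_s: 16.25
eef_pos: [0.4933, 0.1177, 0.2062]
orientation: [-0.628, 0.778, 0.0, -0.0]
contact_force: [-0.4, 0.8, -2.8]
width: 0.245
finger_force: 59.3
```

>>> carry_out:
  moves: [0,0,-0.2,0,0,0,-0.2,0,0,0,0,0]

```text
time_s: 16.62
eef_pos: [0.4933, 0.1177, 0.2028]
orientation: [-0.628, 0.778, -0.0, 0.0]
contact_force: [0.6, -0.2, -2.1]
width: 0.246
finger_force: 59.3
```

>>> carry_out:
  moves: [0,0,-0.1,0,0,0,0,0]

```text
time_s: 16.88
eef_pos: [0.4933, 0.1177, 0.2017]
orientation: [-0.628, 0.778, -0.0, 0.0]
contact_force: [0.0, -0.3, -2.5]
width: 0.245
finger_force: 59.3
```

>>> carry_out:
  moves: [0,0,-0.1,0,0,0,0,0]

```text
time_s: 17.12
eef_pos: [0.4933, 0.1177, 0.2008]
orientation: [-0.628, 0.778, -0.0, 0.0]
contact_force: [-1.3, 0.3, 1.0]
width: 0.243
finger_force: 59.7
```

Contact felt. Releasing.

>>> carry_out:
  moves: [0,0,0,0,0,0,0,0,0,0,0,0,0,0,0,0,0,0,0,0]
  grip: 0.2

```text
time_s: 17.75
eef_pos: [0.4933, 0.1177, 0.2007]
orientation: [-0.628, 0.778, -0.0, 0.0]
contact_force: [0.6, 0.4, -0.4]
width: 0.596
finger_force: 0.0
```

>>> carry_out:
  moves: [0,0,1,0,0,0,3,0,0,0,4,0,0,0,4,0,0,0,4,0]

```text
time_s: 18.38
eef_pos: [0.4929, 0.1176, 0.3628]
orientation: [-0.628, 0.778, -0.0, 0.0]
contact_force: [0.4, 0.8, -0.4]
width: 0.6
finger_force: 0.0
```

>>> carry_out:
  moves: [0,0,0,0,0,0,0,0,0,0,0,0,0,0,0,0]

```text
time_s: 18.88
eef_pos: [0.4931, 0.1176, 0.3599]
orientation: [-0.628, 0.778, 0.0, -0.001]
contact_force: [-0.3, -0.3, 0.5]
width: 0.599
finger_force: 0.0
```

```bash
python3 - <<'E'
from h import *
f=grab_frame("scene"); tips(f,["stapler_mid","stapler_nose","pad"])
cv2.imwrite("pics/e.png",cv2.resize(f["image"][100:310,150:430],(800,600)))
E
```

```text
stapler_mid 0.79 [0.4982 0.1133 0.0269]
stapler_nose 0.56 [0.5077 0.1812 0.0289]
pad 0.84 [0.4976 0.1127 0.0096]
```

View pics/e.png

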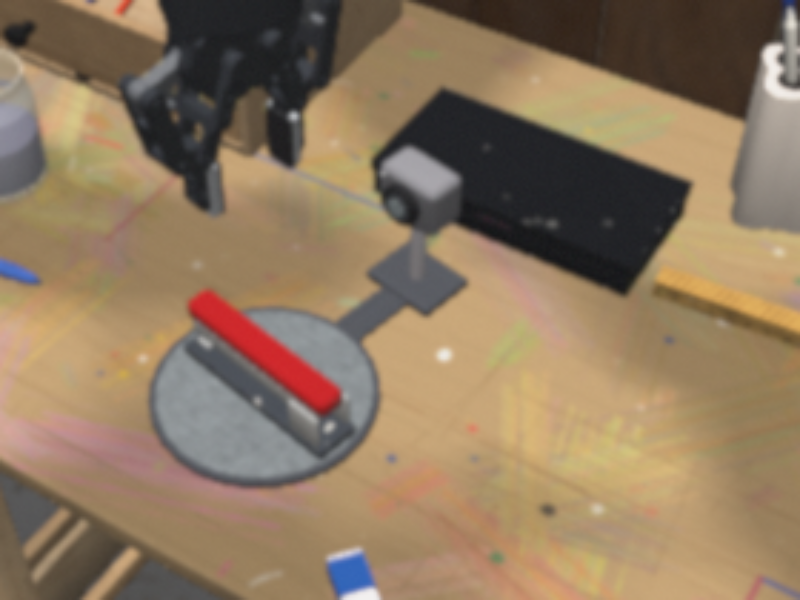

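The stapler stands upright in the middle of the pad at (270,380), with its hinge cheeks at (320,415). The gripper is clear above it.

```bash
python3 -c "
from station import order; print(order.job_done())"
```

```text
the job is handed in; nothing more can be done
None
```

The stapler showed its left side, nose and right side to the lens, holding over a second each, and now stands upright and released in the middle of the pad; the job is handed in (no verdict was returned), and its nose was found pointing towards the robot at the start, not away as the text says.

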